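# Latch the keeper bar of the blue-capped bottle carrier

## Task

Two bottle carriers stand on the lab bench with their keeper bars swung open. Swing the keeper bar of the carrier that holds the blue-capped bottles fully shut across the front of its bottles, so that it clicks home into its detent, and let go. Leave the other carrier's bar open as it is.

Things in the scene. Friction and masses are not known exactly. Their poses are not given: they have to be found in the camera images.
- blue_bar (a joint): Keeper bar of the carrier with the blue caps: hinge angle, rad. 0 = shut across the tray's open front; starts 1.0 to 1.6 open, end towards the robot; closes COUNTER-CLOCKWISE seen from above. Stays where left (friction 0.2 N at the knob). A brass spring roller under its free end resists from 0.13 rad (about 2 to 3 N at the knob); past about 0.04 rad it draws the bar to the hard stop at 0.
- blue_hinge (a point): Point on that bar's upright hinge axis, at the bar's top face, 62 mm above the bench; the carrier is fixed. Bar: aluminium, 12 mm thick, 14 mm high, reaching 229 mm from the axis. Carrier: grey tray 125 x 250 mm with 62 mm walls; three bottles 54 mm across, cap tops 117 mm above the bench, fronts about 30 mm behind the shut bar's centreline.
- blue_knob (a point): Grip point of the yellow round knob upright on that bar: 18 mm diameter, from 62 to 108 mm above the bench; point on its axis, 90 mm above the bench, 150 mm from the hinge axis. Pinch it from above or push it from the side. Pinched along the bar's length, with the fingers turning along with the bar, it does not slip and the fingers stay clear of the bottles.
- orange_knob (a point): The same point on the like knob of the other, same-shaped carrier (three amber bottles with orange caps), whose bar also starts 1.0 to 1.6 rad open and must stay where it is.

How it is judged:
By the outcome, as a careful person would: the job done as asked, in the order asked, and still so for the second after the job is handed in, with the robot touching nothing.
It also fails if it takes over 35 s, if anything falls off the work surface, if the arm or the gripper's body presses on something with over 40 N, if the wrist force passes 120 N, or if a joint passes its speed limit or range.

## Robot

A 6-joint arm with a two-finger parallel gripper is mounted at the origin on the work surface. World frame = base frame: x ahead of the robot, y to its left, z up, the work surface at z = 0. Lengths are in mm, angles in rad, forces in N, time in s.
With the tool pointing down it reaches from about 300 to 875 mm from the base axis. Payload 6.4 kg.
Tool frame: the origin (TCP) lies at the very end of the fingers, on their centre line; the grasp point (between the pads) lies 19 mm behind it; z points along the fingers, y is the direction in which the jaws open and shut (so a half turn about z gives the same grasp; the last joint's range is limited). The gripper opens to 85 mm and grips with 20 to 120 N. Pads are 22 mm wide; open, the fingers measure 114 mm over their backs; the gripper's body (76 mm by 85 mm) begins 54 mm behind the grasp point. The pads swing forward as they close: fully open they stand 13 mm farther back than shut.
Start: joints at [-1.387, 0.181, 1.607, -0, 1.354, -0.206], TCP at [218.519, -531.875, 231.288] pointing down, gripper open.
Joint ranges: [-2.99, 2.99], [-0.89, 2.07], [0.3, 2.58], [-1.14, 4.28], [0, 2.63], [-3.12, 3.12]. Speed limits (rad/s): [2.57, 2.57, 3.01, 3.14, 3.14, 3.14].

## Interface

Orientations are given as a rotation vector (axis times angle).
In Python, from bench import read_state, get_image, job_done, cut_out, spot_point gives the robot as it stands. The module is installed in compiled form; this text tells all that it offers.
- The arm moves only by the shell command python3 -m jog 'ROWS' [FORCE]. ROWS is JSON, a list of rows, each a list of 7 numbers: the finger opening in m, from 0 to 0.0854, then the shift along the tool's x, y, z in m, then the turn, a rotation vector about the tool's x, y, z in rad. A call has 1 to 20 rows; each row is the pose to reach, as a shift and turn from the pose measured when the call began, along the tool's axes at that moment; what a row does not reach only later rows make up. A row lasts 1/10 s, in which the tool goes at most 50 mm and 8.59 degrees, less where a joint would pass 70% of its speed; a pose out of reach is approached as far as the arm can. A call with a gripper value outside its range is refused whole. The fingers move at their own pace and stop on an object; FORCE is the grip in N (left out, the last holds). Time passes only in rows, so rows that repeat a pose let the fingers close. It gives the time, the measured TCP pose, the force and the opening at its end, in the units of the state.
- read_state(): the state, without advancing time (a new reading comes with each control period).
- get_image(name): name is "scene" or "top" or "wrist"; returns a dict with "image" (400x640x3 uint8, red, green, blue), "camera_matrix" (3x3 intrinsics, pixels), "T" (4x4, takes a point from camera to world coordinates); the wrist camera has in their place "hand_eye" (4x4, takes a point from camera to tool coordinates, whose origin is the TCP and whose axes are the flange's). Camera axes: x right, y up, looking along -z (the intrinsics and any distortion apply to the point x, -y, -z); pixel columns grow to the right and rows downward; lengths in mm; the calibration is good to about 2 mm. A picture is of the moment at which its call begins: read the wrist's pose just before it. There is no depth.
- job_done(): hands the job in, once; it reports no verdict.
Trained networks look in a picture, given as the dict that the camera call returned (one of the last four; its "shot" number tells which), for a name from the list of things; names that differ only in an ending like _2 or _b are one class to them, and where a whole thing is asked for, a point or a joint stands for the part that bears it (a point fixed in the world has none). Each returns a list of dicts, best first, with "score" (0 to 1); they miss things now and then, are a little off and sometimes report something else, mostly with a low value. They report only what shows in the picture. A call takes as long as a camera call.
- cut_out(name, picture): "pixels" (400x640 bool, what is visible of it) and "centre" ([column, row] in pixels, amid what is visible of it).
- spot_point(name, picture): "centre" ([column, row] in pixels: a listed point, or the origin of a listed thing).
The state is a dict: "t": time; "qpos": joint angles; "qvel": joint speeds; "effort": joint torques, N m; "eef_pos": TCP position; "ee_rot": TCP orientation; "contact_force": force on the tool from outside, world axes, zero at the start; "wrist_torque": the same for the moment, N m; "width": finger opening in mm.
Only numpy, scipy, OpenCV 4.12 (cv2) and the standard library are available. Lean on these libraries where they do the work, as an engineer would, in place of code of your own. Each camera call takes 0.05 s, during which the arm holds its last target.

## Working session

There is one attempt and no reset: what is moved stays moved. The work goes in short steps, Python scripts to look and compute and a shell command to move; the robot and the scene stay as the last step left them, time stands still between calls to the robot, and variables do not carry over. Pictures are saved under pics/ and viewed, and the job is handed in when it is done.

```bash
mkdir -p pics
cat > h.py <<'E'
import numpy as np, cv2
from bench import *
def px2w(p,im,z):
    K=im["camera_matrix"];T=np.array(im["T"])
    u=np.linalg.inv(K)@[p[0],p[1],1]
    d=T[:3,:3]@np.array([u[0],-u[1],-u[2]]);o=T[:3,3]
    return o+d*(z-o[2])/d[2]
def save(im,n): cv2.imwrite("pics/"+n,cv2.cvtColor(im["image"],cv2.COLOR_RGB2BGR))
E
python3 - <<'E'
from h import *
s=read_state();print(s["t"],s["eef_pos"],s["ee_rot"],s["width"])
for n in("top","scene"):
    im=get_image(n);save(im,n+"0.png")
    print(n,[k for k in im], im["T"][:3,3] if hasattr(im["T"],'shape') else im["T"])
    for k,z in(("blue_knob",90),("blue_hinge",62),("orange_knob",90)):
        for r in spot_point(k,im)[:2]: print(k,r["score"],r["centre"],px2w(r["centre"],im,z).round(1))
E
```

```text
0.0 [ 218.40697388 -531.30997767  230.38757881] [-3.08039567e+00 -6.08066474e-01 -2.54542092e-05] 85.35095176702333
top ['image', 'camera_matrix', 'T', 'shot'] [503.84642527   9.72429079 943.09795482]
blue_knob 0.98 [389.3, 258.0] [ 469.3 -115.6   90. ]
orange_knob 0.68 [167.7, 246.2] [500.8 343.5  90. ]
scene ['image', 'camera_matrix', 'T', 'shot'] [1222.72535809  233.45044354 1053.23220297]
blue_knob 0.83 [284.8, 146.3] [ 474.8 -110.1   90. ]
blue_hinge 0.75 [286.1, 202.1] [613.7 -59.3  62. ]
orange_knob 0.68 [466.4, 201.2] [509.  342.3  90. ]
```

View pics/top0.png

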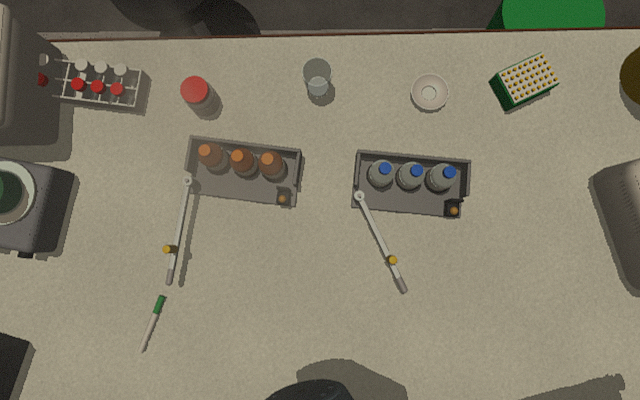

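View pics/scene0.png

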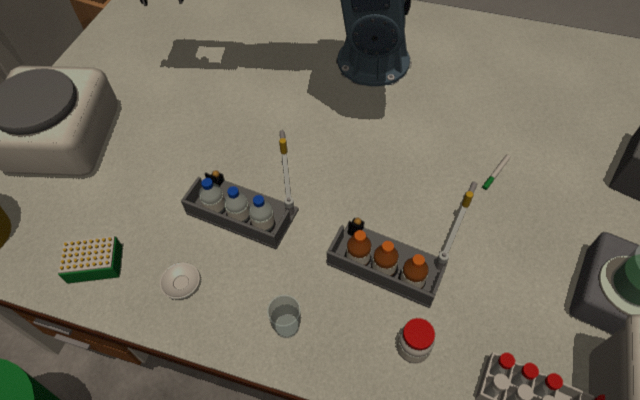

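Blue carrier: hinge near pixel (360,196), knob (390,259), catch block (453,209). The bar is open towards the robot. The orange carrier is on the left, with its knob at (168,247).

Run:
```python
from h import *
from scipy.spatial.transform import Rotation as R
im=get_image("top")
print(im["camera_matrix"],cv2.__version__)
h=px2w((360,196),im,62);k=px2w((389.5,258.5),im,90);c=px2w((453.5,210),im,62)
print("h",h,"k",k,"c",c,np.linalg.norm((h-k)[:2]))
for n,a,b,z in(("back edge",(357,151),(469,160),62),("front",(355,207),(458,216),40)):
    d=px2w(b,im,z)-px2w(a,im,z);print(n,d,np.arctan2(d[1],d[0]))
d=k-h;print("bar",np.arctan2(d[1],d[0]))
t=px2w((404,290),im,62);d=t-h;print("tip",t,np.arctan2(d[1],d[0]),np.linalg.norm(d))
for kk,z in(("blue_knob",90),("blue_hinge",62)):print([(r["score"],r["centre"]) for r in spot_point(kk,im)])
M=R.from_rotvec(read_state()["ee_rot"]).as_matrix();print(M)
b=cv2.resize(im["image"][130:310,330:490],None,fx=3.3,fy=3.3,interpolation=cv2.INTER_CUBIC);save({"image":b},"crop.png")
im=get_image("scene");b=cv2.resize(im["image"][110:260,160:320],None,fx=4,fy=4,interpolation=cv2.INTER_CUBIC);save({"image":b},"crop2.png")
```

```text
[[409.32168086   0.         321.78511108]
 [  0.         409.32168086 195.98308171]
 [  0.           0.           1.        ]] 4.12.0
h [601.80880819 -61.10097583  62.        ] k [ 468.26755178 -115.9735201    90.        ] c [ 567.93586329 -260.78774464   62.        ] 144.37542478051952
back edge [ -24.77027043 -242.84591801    0.        ] -1.6724447288417497
front [ -23.82890648 -225.51623759    0.        ] -1.6760695173737574
bar -2.7517223522213525
tip [ 401.03504269 -148.26578669   62.        ] -2.7320021624257205 218.8785260475529
[(0.65, [390.0, 258.8])]
[(0.77, [359.2, 196.5])]
[[ 9.24982091e-01  3.80010700e-01  3.47356447e-06]
 [ 3.80010700e-01 -9.24982091e-01 -1.35941020e-05]
 [-1.95291929e-06  1.38942926e-05 -1.00000000e+00]]
```

View pics/crop.png

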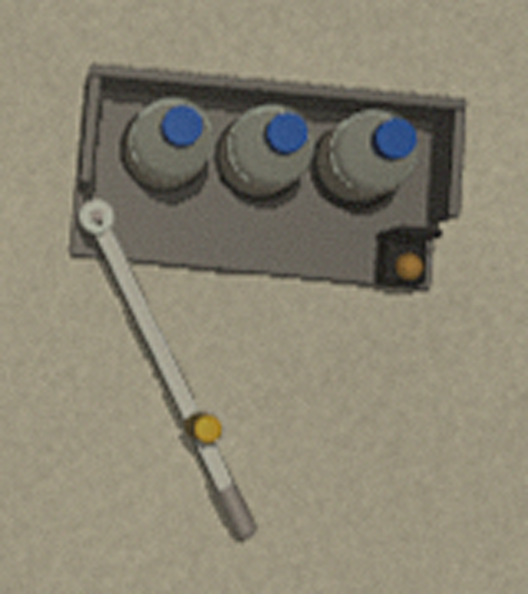

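View pics/crop2.png

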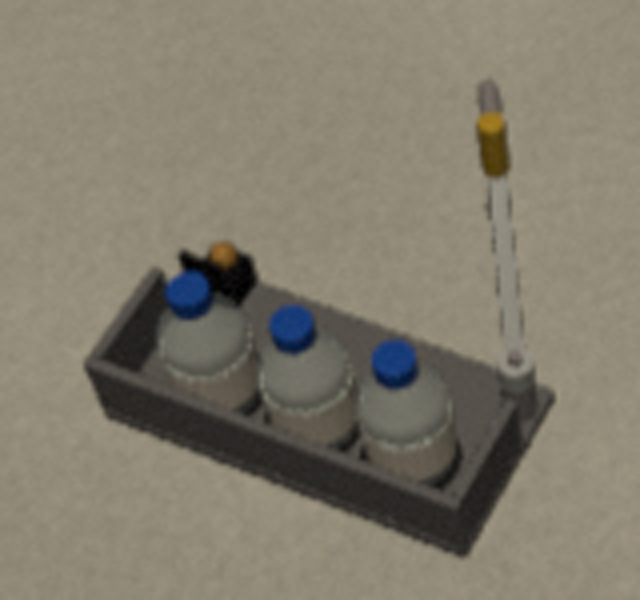

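```bash
python3 -m jog '[[0.085,0.385,-0.288,0,0,0,-1.58],[0.085,0.385,-0.288,0,0,0,-1.58],[0.085,0.385,-0.288,0,0,0,-1.58],[0.085,0.385,-0.288,0,0,0,-1.58],[0.085,0.385,-0.288,0,0,0,-1.58],[0.085,0.385,-0.288,0,0,0,-1.58],[0.085,0.385,-0.288,0,0,0,-1.58],[0.085,0.385,-0.288,0,0,0,-1.58],[0.085,0.385,-0.288,0,0,0,-1.58],[0.085,0.385,-0.288,0,0,0,-1.58],[0.085,0.385,-0.288,0,0,0,-1.58],[0.085,0.385,-0.288,0,0,0,-1.58],[0.085,0.385,-0.288,0,0,0,-1.58],[0.085,0.385,-0.288,0,0,0,-1.58],[0.085,0.385,-0.288,0,0,0,-1.58],[0.085,0.385,-0.288,0,0,0,-1.58]]' 40
cat >> h.py <<'E'
from scipy.spatial.transform import Rotation as R
def wrist(n):
    s=read_state();im=get_image("wrist")
    T=np.eye(4);T[:3,:3]=R.from_rotvec(s["ee_rot"]).as_matrix();T[:3,3]=s["eef_pos"]
    im["T"]=T@np.array(im["hand_eye"]);save(im,n);return s,im
E
python3 - <<'E'
from h import *
s,im=wrist("w1.png")
print(s["t"],s["eef_pos"],s["qpos"],R.from_rotvec(s["ee_rot"]).as_matrix().round(4),s["contact_force"])
for k,z in(("blue_knob",90),("blue_hinge",62),("orange_knob",90)):
    for r in spot_point(k,im)[:2]: print(k,r["score"],r["centre"],px2w(r["centre"],im,z).round(1))
E
```

```text
t: 2.2
eef_pos: [465.0, -119.8, 231.3]
ee_rot: [1.74, 2.616, -0.0]
contact_force: [0.1, -0.4, -0.4]
width: 84.6
2.2 [ 465.00374556 -119.75314729  231.29507938] [-4.99894015e-01 -3.58885125e-02  1.83788948e+00 -2.55733457e-05
  1.33956032e+00 -8.97048984e-01] [[-0.3868  0.9222  0.    ]
 [ 0.9222  0.3868 -0.    ]
 [-0.      0.     -1.    ]] [ 0.05405631 -0.38789274 -0.41170106]
blue_knob 0.96 [318.4, 187.6] [ 467.1 -117.6   90. ]
blue_hinge 0.87 [481.4, 181.2] [607.5 -59.3  62. ]
```

View pics/w1.png

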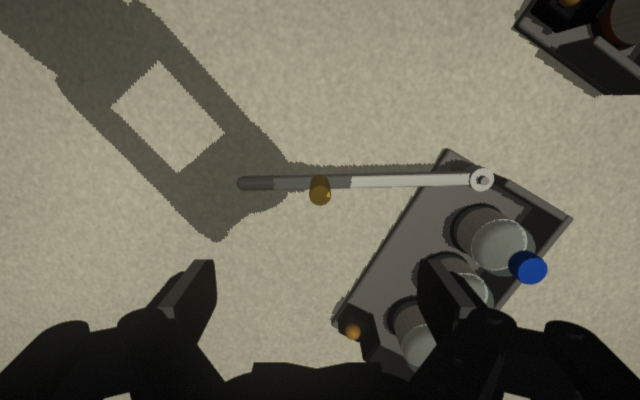

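The wrist view shows the knob at (319,189) and the hinge at (482,180). They are 152 mm apart, against 150 expected, and the tool's y axis already lies along the bar. Next I descend and pinch.

```bash
python3 -m jog '[[0.085,0.0015,0.0035,0.04,0,0,0],[0.085,0.0015,0.0035,0.08,0,0,0],[0.085,0.0015,0.0035,0.11,0,0,0],[0.085,0.0015,0.0035,0.135,0,0,0],[0.085,0.0015,0.0035,0.15,0,0,0],[0.085,0.0015,0.0035,0.159,0,0,0],[0.085,0.0015,0.0035,0.159,0,0,0],[0.085,0.0015,0.0035,0.159,0,0,0]]' 30
python3 - <<'E'
from h import *
s,im=wrist("w2.png")
print(s["t"],s["eef_pos"],s["contact_force"])
for k,z in(("blue_knob",90),("blue_hinge",62)):
    for r in spot_point(k,im)[:2]: print(k,r["score"],r["centre"],px2w(r["centre"],im,z).round(1))
E
```

```text
t: 3.2
eef_pos: [468.3, -116.9, 73.0]
ee_rot: [1.738, 2.616, 0.0]
contact_force: [-1.2, 0.5, 0.3]
width: 84.8
3.2 [ 468.29116689 -116.93688167   72.95396332] [-1.15100494  0.45730655  0.3159103 ]
blue_knob 0.63 [314.5, 286.0] [ 469.2 -118.4   90. ]
blue_hinge 0.65 [621.4, 250.2] [605.6 -57.1  62. ]
```

View pics/w2.png

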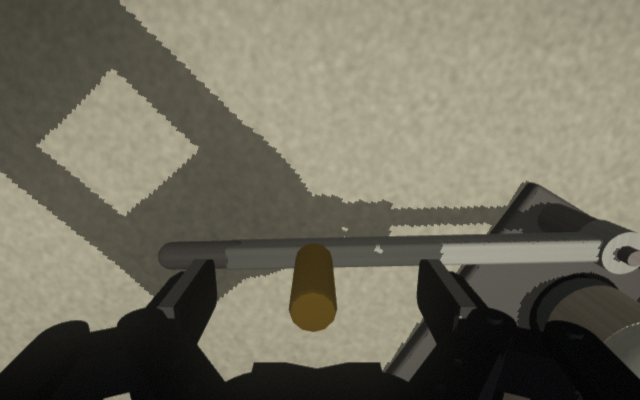

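The knob at (314,286) sits centred between the fingers, so I close on it.

```bash
python3 -m jog '[[0.01,0,0,0,0,0,0],[0.01,0,0,0,0,0,0],[0.01,0,0,0,0,0,0],[0.01,0,0,0,0,0,0],[0.01,0,0,0,0,0,0],[0.01,0,0,0,0,0,0],[0.01,0,0,0,0,0,0],[0.01,0,0,0,0,0,0]]' 30
python3 - <<'E'
from h import *
s,im=wrist("w3.png")
print(s["t"],s["eef_pos"],s["contact_force"],s["width"])
H=np.array([606.5,-59.5]);M=R.from_rotvec(s["ee_rot"]).as_matrix();p=s["eef_pos"][:2]
d=p-H;print(np.linalg.norm(d),np.arctan2(d[1],d[0]))
# rows: rotate about H by a
for a in np.r_[np.arange(.1,1.01,.1),1.03,1.05,1.07,1.09,1.11]:
    q=H+R.from_euler('z',a).as_matrix()[:2,:2]@d
    w=np.r_[q-p,0];t=M.T@w;print(a.round(2),(t[:2]/1000).round(4),q.round(0))
E
```

```text
t: 4.15
eef_pos: [467.1, -117.7, 73.5]
ee_rot: [-1.737, -2.617, 0.004]
contact_force: [-8.2, -3.7, 8.0]
width: 17.0
4.15 [ 467.05546624 -117.67818957   73.49688725] [-8.23322664 -3.65116488  7.98826687] 16.976250272666515
151.09427433394734 -2.7463353929067327
0.1 [-0.0151  0.0007] [ 474. -131.]
0.2 [-0.03    0.0029] [ 481. -144.]
0.3 [-0.0447  0.0066] [ 490. -156.]
0.4 [-0.0589  0.0117] [ 501. -167.]
0.5 [-0.0725  0.0182] [ 512. -177.]
0.6 [-0.0854  0.0261] [ 524. -186.]
0.7 [-0.0975  0.0352] [ 537. -194.]
0.8 [-0.1086  0.0454] [ 551. -200.]
0.9 [-0.1186  0.0567] [ 565. -205.]
1.0 [-0.1274  0.069 ] [ 580. -208.]
1.03 [-0.1298  0.0728] [ 585. -209.]
1.05 [-0.1313  0.0754] [ 588. -209.]
1.07 [-0.1328  0.0781] [ 591. -210.]
1.09 [-0.1343  0.0807] [ 594. -210.]
1.11 [-0.1356  0.0834] [ 597. -210.]
```

View pics/w3.png

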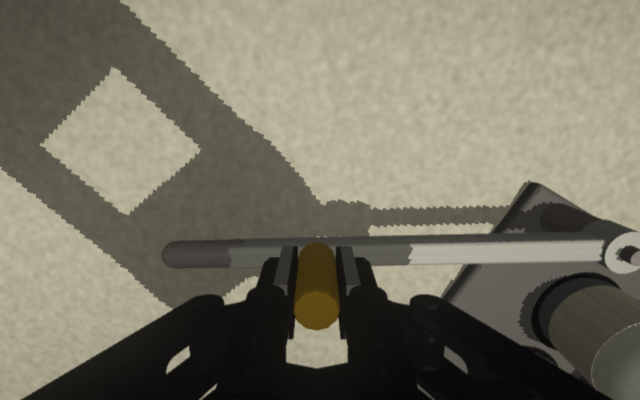

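Gripped at 17 mm width. I swing the first half along the arc.

```bash
python3 -m jog '[[0.01,-0.0075,0.0002,0,0,0,-0.05],[0.01,-0.0151,0.0007,0,0,0,-0.1],[0.01,-0.0226,0.0017,0,0,0,-0.15],[0.01,-0.03,0.0029,0,0,0,-0.2],[0.01,-0.0374,0.0047,0,0,0,-0.25],[0.01,-0.0447,0.0066,0,0,0,-0.3],[0.01,-0.0518,0.009,0,0,0,-0.35],[0.01,-0.0589,0.0117,0,0,0,-0.4],[0.01,-0.0657,0.0148,0,0,0,-0.45],[0.01,-0.0725,0.0182,0,0,0,-0.5],[0.01,-0.0725,0.0182,0,0,0,-0.5],[0.01,-0.0725,0.0182,0,0,0,-0.5]]'
python3 - <<'E'
from h import *
s,im=wrist("w4.png")
print(s["t"],s["eef_pos"],s["contact_force"],s["width"])
H=np.array([606.5,-59.5]);M=R.from_rotvec(s["ee_rot"]).as_matrix();p=s["eef_pos"][:2]
d=p-H;print(np.linalg.norm(d),np.arctan2(d[1],d[0]),"tooly",np.arctan2(M[1,1],M[0,1])-np.pi,"F tool",(M.T@s["contact_force"]).round(1))
for r in spot_point("blue_hinge",im)[:2]: print(r["score"],r["centre"],px2w(r["centre"],im,62).round(1))
for r in spot_point("blue_knob",im)[:2]: print(r["score"],r["centre"],px2w(r["centre"],im,90).round(1))
im=get_image("top");save(im,"top4.png")
b=cv2.resize(im["image"][130:310,330:490],None,fx=3.3,fy=3.3,interpolation=cv2.INTER_CUBIC);save({"image":b},"crop4.png")
E
```

```text
t: 5.4
eef_pos: [512.8, -176.6, 73.6]
ee_rot: [-1.035, -2.966, 0.001]
contact_force: [2.5, 3.3, -0.0]
width: 17.1
5.4 [ 512.84467503 -176.64952883   73.60240694] [ 2.5297577   3.27881368 -0.02331348] 17.091328053586405
149.98443919235012 -2.245202511772888 tooly -2.242576420535325 F tool [0.1 4.1 0. ]
0.67 [621.6, 249.4] [604.8 -58.3  62. ]
0.92 [315.3, 281.4] [ 513.3 -176.6   90. ]
```

View pics/w4.png

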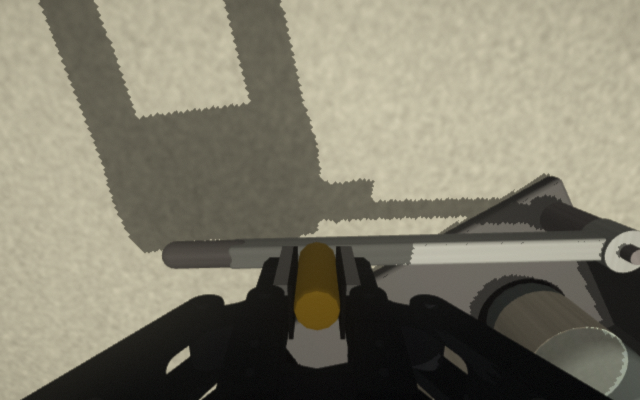

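The bar tracks with forces of about 4 N. Continuing towards the detent.

```bash
python3 -m jog '[[0.01,-0.0075,0.0002,0,0,0,-0.05],[0.01,-0.015,0.0007,0,0,0,-0.1],[0.01,-0.0224,0.0017,0,0,0,-0.15],[0.01,-0.0298,0.003,0,0,0,-0.2],[0.01,-0.0371,0.0047,0,0,0,-0.25],[0.01,-0.0443,0.0067,0,0,0,-0.3],[0.01,-0.0514,0.0091,0,0,0,-0.35],[0.01,-0.0584,0.0118,0,0,0,-0.4],[0.01,-0.0584,0.0118,0,0,0,-0.4],[0.01,-0.0584,0.0118,0,0,0,-0.4]]'
python3 - <<'E'
from h import *
s,im=wrist("w5.png")
H=np.array([606.5,-59.5]);M=R.from_rotvec(s["ee_rot"]).as_matrix();p=s["eef_pos"][:2]
d=p-H;print(s["t"],np.linalg.norm(d),np.arctan2(d[1],d[0]),"tooly",np.arctan2(M[1,1],M[0,1])-np.pi,"F tool",(M.T@s["contact_force"]).round(1),s["wrist_torque"],s["qpos"].round(2) if hasattr(s["qpos"],'round') else s["qpos"])
E
```

```text
t: 6.6
eef_pos: [566.0, -202.9, 73.6]
ee_rot: [-0.426, -3.112, -0.001]
contact_force: [1.6, 6.2, 2.3]
width: 17.1
6.6 148.9780741617891 -1.8463394929885897 tooly -1.8431713834207843 F tool [ 0.2  6.4 -2.3] [ 0.68697953 -0.24361772  0.00319658] [-0.54  0.42  1.65  0.    1.07 -1.84]
```

View pics/w5.png

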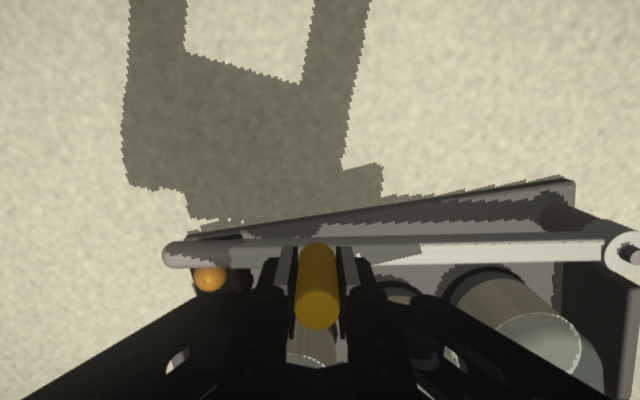

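The roller is visible at (209,278), with about 0.17 rad left. I push over it slowly.

```bash
python3 -m jog '[[0.01,-0.0045,0.0001,0,0,0,-0.03],[0.01,-0.009,0.0003,0,0,0,-0.06],[0.01,-0.0135,0.0006,0,0,0,-0.09],[0.01,-0.018,0.0011,0,0,0,-0.12],[0.01,-0.0209,0.0015,0,0,0,-0.14],[0.01,-0.0239,0.0019,0,0,0,-0.16],[0.01,-0.0254,0.0022,0,0,0,-0.17],[0.01,-0.0254,0.0022,0,0,0,-0.17],[0.01,-0.0254,0.0022,0,0,0,-0.17]]'
cat > m.py <<'E'
from h import *
import sys
s,im=wrist(sys.argv[1])
H=np.array([606.5,-59.5]);M=R.from_rotvec(s["ee_rot"]).as_matrix();p=s["eef_pos"][:2]
d=p-H;print(s["t"],np.linalg.norm(d),np.arctan2(d[1],d[0]),"tooly",np.arctan2(M[1,1],M[0,1])-np.pi,"F tool",(M.T@s["contact_force"]).round(1),"M tool",(M.T@s["wrist_torque"]).round(2))
E
python3 m.py w6.png
```

```text
t: 7.55
eef_pos: [586.5, -206.8, 73.2]
ee_rot: [-0.158, -3.127, -0.004]
contact_force: [-19.1, 6.4, 16.0]
width: 17.3
7.55 148.66352738111345 -1.7056718291755066 tooly -1.672089593158434 F tool [ 19.8   4.4 -15.7] M tool [-0.51  2.97  0.11]
```

View pics/w6.png

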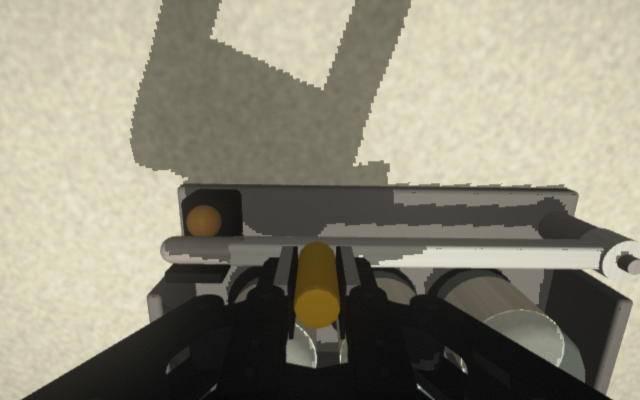

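The bar now lies parallel to the tray front, past the roller at (204,221), and 20 N resists further travel, consistent with the hard stop. I relax, open and retract straight up.

```bash
python3 -m jog '[[0.01,0,0,0,0,0,0],[0.01,0,0,0,0,0,0],[0.045,0,0,0,0,0,0],[0.045,0,0,0,0,0,0],[0.045,0,0,0,0,0,0],[0.045,0,0,0,0,0,0],[0.045,0,0,-0.02,0,0,0],[0.045,0,0,-0.05,0,0,0],[0.045,0,0,-0.09,0,0,0],[0.045,0,0,-0.13,0,0,0],[0.045,0,0,-0.16,0,0,0],[0.045,0,0,-0.16,0,0,0],[0.045,0,0,-0.16,0,0,0]]'
python3 m.py w7.png
```

```text
t: 8.9
eef_pos: [588.5, -207.6, 233.9]
ee_rot: [-0.159, -3.128, -0.002]
contact_force: [-0.7, -0.3, -1.5]
width: 44.9
8.9 149.19105551240972 -1.6914186632799078 tooly -1.67210961554489 F tool [ 0.6 -0.3  1.5] M tool [-0.01  0.01  0.01]
```

View pics/w7.png

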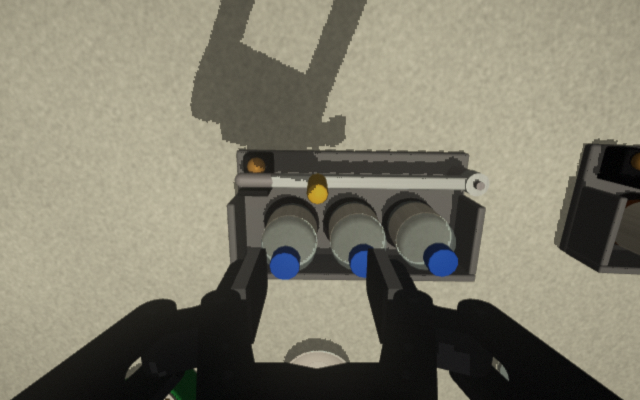

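The bar runs (238,181)–(477,184) and the tray front (237,151)–(468,153), so they look parallel. I move the arm back for an unobstructed check from the fixed cameras.

```bash
python3 -m jog '[[0.045,0.03,0,-0.03,0,0,0],[0.045,0.07,0,-0.06,0,0,0],[0.045,0.11,0.0,-0.06,0,0,0],[0.045,0.15,0,-0.06,0,0,0],[0.045,0.19,0,-0.06,0,0,0],[0.045,0.22,0,-0.06,0,0,0],[0.045,0.22,0,-0.06,0,0,0],[0.045,0.22,0,-0.06,0,0,0]]'
python3 - <<'E'
from h import *
im=get_image("top");b=cv2.resize(im["image"][130:310,330:490],None,fx=3.3,fy=3.3,interpolation=cv2.INTER_CUBIC);save({"image":b},"crop8.png")
for k in("blue_knob","orange_knob"):
    for r in spot_point(k,im)[:1]: print(k,r,px2w(r["centre"],im,90))
im=get_image("scene");b=cv2.resize(im["image"][110:260,160:320],None,fx=4,fy=4,interpolation=cv2.INTER_CUBIC);save({"image":b},"crop9.png")
for k in("blue_knob","orange_knob"):
    for r in spot_point(k,im)[:1]: print(k,r,px2w(r["centre"],im,90))
s,im=wrist("w8.png")
for k,z in(("blue_knob",90),("blue_hinge",62)):
    for r in spot_point(k,im)[:1]: print(k,r,px2w(r["centre"],im,z))
E
```

```text
t: 9.75
eef_pos: [369.2, -185.0, 294.0]
ee_rot: [-0.16, -3.125, -0.006]
contact_force: [0.2, 0.7, 0.5]
width: 44.9
blue_knob {'centre': [430.7, 198.2], 'score': 0.69} [ 591.40871564 -206.11459498   90.        ]
orange_knob {'centre': [168.2, 247.0], 'score': 0.82} [499.1666544  342.44208358  90.        ]
blue_knob {'centre': [231.1, 175.2], 'score': 0.87} [ 596.20166975 -202.4056753    90.        ]
orange_knob {'centre': [465.1, 199.2], 'score': 0.97} [504.35231419 338.66206066  90.        ]
blue_knob {'centre': [315.0, 353.5], 'score': 0.6} [ 585.69699937 -207.56820781   90.        ]
```

View pics/crop8.png

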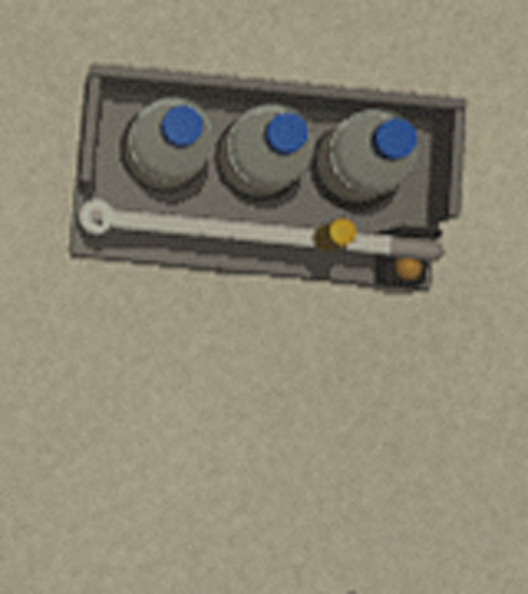

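View pics/crop9.png

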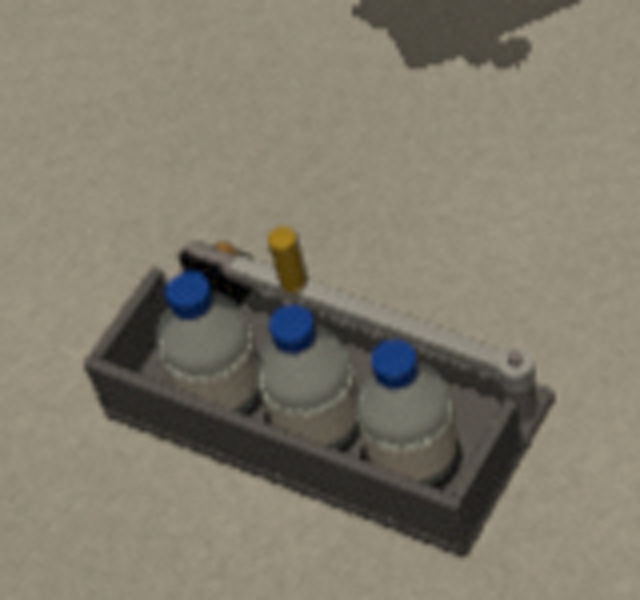

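View pics/w8.png

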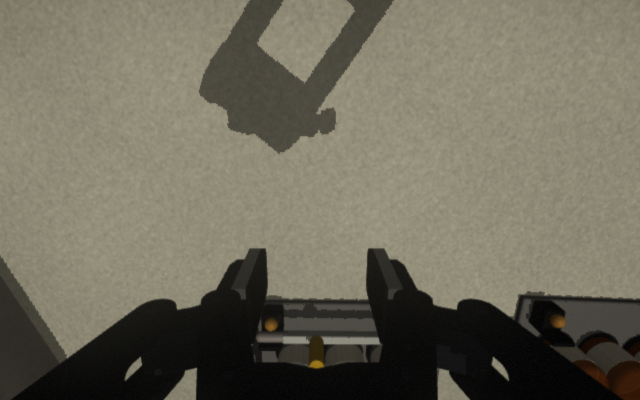

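In both fixed views the bar is parallel to the tray edges and behind the roller. The orange knob is still at pixel (168,247), as at the start. Handing in.

```bash
python3 -c "
from bench import *
print(job_done());print(read_state()['t'])"
```

```text
the job is handed in; nothing more can be done
None
the job is handed in; nothing more can be done
```

The blue carrier's keeper bar is shut. I pinched its knob along the bar and swung it about 1.07 rad counter-clockwise, past the roller. Then I let go and retracted, and handed in at about 10 s on the robot's clock.

**Shut check:** The final push met about 20 N, well above the 2–3 N the roller gives, so I read it as the hard stop. After release, the top and wrist views show the bar past the roller and parallel to the tray edges, to within about 0.01 rad, which is the reading error. I could not read the hinge angle directly.

**Other checks:** The orange knob is within about 2 pixels of where it started in both fixed views, so its bar has not moved. After retracting, the measured tool force was under 1 N, so the robot was touching nothing.

**Disagreement:** The top, scene and wrist cameras put the knobs up to about 11 mm apart. The final knob position from the top view came out about 0.03 rad beyond shut, which I take as camera error.

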